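# Slide the next job board off the pile of catalogues

### The job

The clipboard on the taller pile (two catalogues) is the next one to be typed up: take it by its clip and slide it sideways off the pile onto the low wooden copy stand between the two piles, keeping it flat and without lifting it up off the pile. Leave it lying flat, in the middle of the stand and square with it, and do not disturb the catalogues under it or the other clipboard on the shorter pile.

Things in the scene. Friction and masses are not known exactly. Their poses are not given: they have to be found in the camera images.
- board_mid (a point): Clipboard to move: brown hardboard 180 x 125 x 5 mm, about 0.2 kg, loose on the taller pile, underside 44 mm above the desk. Point: board centre, half-way up the 5 mm. x: along the 180 mm towards the clip end, away from the robot; z up. Fixed to it, a rigid steel clip: upright grip 12 mm thick (x), 50 mm wide (y), centred 72 mm along +x, from the board's face to 28 mm above it.
- stand: Low wooden copy stand, fixed between the piles: flat top 200 x 150 mm (x by y), 41 mm above the desk (3 mm below the underside of the clipboard to move). Origin: centre of its underside, on the desk; x along the 200 mm, away from the robot. The taller pile stands on its +y or -y side, centres about 180 mm apart, open gap 15 to 60 mm. The clipboard's length goes along its length.
- book_top: Upper of the two hard-covered catalogues of the taller pile, directly under the clipboard: 190 x 135 x 22 mm, 0.45 kg, loose, on a loose one of the same size. Origin: centre of its underside, 22 mm above the desk; x along the 190 mm. Must stay put.
- spare_mid (a point): The other clipboard, same shape, size and axes, on the shorter pile (one catalogue of the same size) on the stand's other side. Point: board centre, half-way up, 24.5 mm above the desk. Must stay put.
Mind the look-alikes: they are no part of the job. What is shaped like the part that bears board_mid but green is not meant.

How it is judged:
At the end, for the whole second after the job is handed in: The clipboard lies flat on the copy stand, its centre within 20 mm of the stand's centre along and across, turned no more than 0.2 rad (11 degrees) from it and tilted less than 0.06 rad, while the catalogue that was under it and the other clipboard are each within 15 mm of where they were (x of board_mid in the frame of stand between -0.02 and 0.02 m and y of board_mid in the frame of stand between -0.02 and 0.02 m and z of board_mid in the frame of stand between 0.039 and 0.048 m and angle between board_mid's own z axis and vertical below 0.06 rad and angle between the x axis of board_mid and the x axis of stand, either way round below 0.2 rad and distance of each of book_top, spare_mid from where it was at the start of the episode below 0.015 m); the robot touches nothing.
It fails at once if the clipboard is lifted: its centre rises more than 15 mm above where it lay on the pile (height (world z) of board_mid above 0.0615 m).
It fails at once if the clipboard is tipped more than 0.25 rad (angle between board_mid's own z axis and vertical above 0.25 rad).
It fails at once if the catalogue under the clipboard is dragged more than 20 mm (distance of book_top from where it was at the start of the episode above 0.02 m).
It fails at once if the other clipboard is moved more than 20 mm (distance of spare_mid from where it was at the start of the episode above 0.02 m).
It also fails if it takes over 32 s, if anything falls off the work surface, if the arm or the gripper's body presses on something with over 40 N, if the wrist force passes 120 N, or if a joint passes its speed limit or range.

### The arm

A 6-joint arm with a two-finger parallel gripper is mounted at the origin on the work surface. World frame = base frame: x ahead of the robot, y to its left, z up, the work surface at z = 0. Lengths are in m, angles in rad, forces in N, time in s.
With the tool pointing down it reaches from about 0.2 to 0.875 m from the base axis. Payload 3.4 kg.
Tool frame: the origin (TCP) lies on the mounting face of the last link; the fingertips stand 199 mm ahead of it and the grasp point (between the pads) lies 180 mm ahead of it; z points along the fingers, y is the line along which they close (so a half turn about z gives the same grasp; the last joint's range is limited). The gripper opens to 94 mm and grips with 3 to 60 N. Pads are 16 mm wide; open, the fingers measure 119 mm over their backs; the gripper's body (75 mm by 177 mm) begins 78 mm behind the grasp point.
Start: joints at [1.021, 0.276, 1.505, -0, 1.361, -0.121], TCP at [0.239, 0.523, 0.405] pointing down, gripper open.
Joint ranges: [-2.89, 2.89], [-0.75, 2.08], [0.22, 2.7], [-1.18, 4.32], [0.11, 2.71], [-2.7, 2.7]. Speed limits (rad/s): [2.57, 2.57, 3.14, 3.14, 3.14, 3.14].

### API

Orientations are given as a rotation vector (axis times angle).
In Python, from rig import read_state, get_image, camera_info, hand_in, recognise, place_of gives the robot as it stands.
- The arm moves only by the tool play_rows, never from a script. Its argument "targets" is a list of rows, each a list of 2 entries, a list of its own where there are three numbers: the shift along the tool's x, y, z in m, then the turn, a rotation vector about the tool's x, y, z in rad. A call has 1 to 5 rows; each row shifts and turns the commanded pose from where the row before left it, along the tool's axes as they then stand; what a row does not reach is not made up. A row lasts 1/8 s, in which the tool goes at most 62.5 mm and 10.7 degrees, less where a joint would pass 70% of its speed; a pose out of reach is approached as far as the arm can. A call with a gripper value outside its range is refused whole. "claw" is the opening in per cent of the stroke, from 0 (shut) to 100 (fully open), set as the call begins (left out, the last holds). The fingers move at their own pace and stop on an object; "squeeze" is the grip in N (left out, the last holds). Time passes only in rows, so rows that do not move let the fingers close. It gives the time, the measured TCP pose, the force, the opening and the grip force at its end, in the units of the state.
- read_state(): the state, without advancing time (a new reading comes with each control period).
- get_image(name): name is "scene" or "top" or "wrist"; returns the picture (420x560x3 uint8, blue, green, red); there is no depth.
- camera_info(name): a dict with "intrinsics" (3x3 intrinsics, pixels), "world_from_camera" (4x4, takes a point from camera to world coordinates). Camera axes: x right, y up, looking along -z (the intrinsics and any distortion apply to the point x, -y, -z); pixel columns grow to the right and rows downward; lengths in m; the calibration is good to about 2 mm. A picture is of the moment at which its call begins: read the wrist's pose just before it. camera_info takes no time and is no camera call; for the wrist camera it gives the pose at the moment of the call.
- hand_in(): hands the job in; it is judged then, once.
Trained networks look in the newest picture that a camera, given by its name, has taken for a name from the list of things; names that differ only in an ending like _2 or _b are one class to them, and where a whole thing is asked for, a point or a joint stands for the part that bears it (a point fixed in the world has none). Each returns a list of dicts, best first, with "p" (0 to 1); they miss things now and then, are a little off and sometimes report something else, mostly with a low value. They report only what shows in the picture. A call takes as long as a camera call. They do not tell look-alikes from the thing itself.
- recognise(label, camera): "at" ([x, y, z] in m, in the coordinates of the camera as it stood for that picture, good to about 4 mm: the middle of the surface that is visible of it).
- place_of(label, camera): "at" ([x, y, z] in m, in the coordinates of the camera as it stood for that picture, good to about 4 mm: a listed point, or the origin of a listed thing).
The state is a dict: "time_s": time; "joint_positions": joint angles; "dq": joint speeds; "joint_efforts": joint torques, N m; "tcp_pos": TCP position; "orientation": TCP orientation; "contact_force": force on the tool from outside, world axes, zero at the start; "wrist_torque": the same for the moment, N m; "finger_gap": finger opening in m; "gripper_force": force on a finger pad.
Only numpy, scipy, OpenCV 4.12 (cv2) and the standard library are available. Lean on these libraries where they do the work, as an engineer would, in place of code of your own. Each camera call takes 0.05 s, during which the arm holds its last target. There are 200 camera calls.

## Working session

There is one attempt and no reset: what is moved stays moved. The work goes in short steps, Python scripts to look and compute and a tool call to move; the robot and the scene stay as the last step left them, time stands still between calls to the robot, and variables do not carry over. Pictures are saved under pics/ and viewed, at most 10 in all, crops included, and the job is handed in when it is done.

Besides the shell and the picture viewer there is one more tool, called after ">>>" as name([rows], argument=value, ...), one row to a line, values as JSON. play_rows: Moves the arm, as the interface text tells. Its arguments: {"type":"object","properties":{"targets":{"type":"array","items":{"type":"array"}},"claw":{"type":"number"},"squeeze":{"type":"number"}},"required":["targets"]}

```bash
mkdir -p pics
cat > h.py <<'E'
import numpy as np, cv2
from rig import *
from scipy.spatial.transform import Rotation as R
def world(cam,p):
    T=np.array(camera_info(cam)["world_from_camera"]); return (T@np.r_[p,1])[:3]
def ray(cam,u,v,z):
    c=camera_info(cam);T=np.array(c["world_from_camera"]);K=np.array(c["intrinsics"])
    d=np.linalg.inv(K)@[u,v,1]; d=T[:3,:3]@[d[0],-d[1],-d[2]]; o=T[:3,3]
    return o+d*(z-o[2])/d[2]
def pix(cam,p):
    c=camera_info(cam);T=np.array(c["world_from_camera"]);K=np.array(c["intrinsics"])
    q=np.linalg.inv(T)@np.r_[p,1]; q=K@[q[0],-q[1],-q[2]]; return q[:2]/q[2]
E
python3 - <<'E'
from h import *
print(read_state())
for c in ["top","scene"]:
    cv2.imwrite(f"pics/{c}0.png",get_image(c))
    for l in ["board_mid","stand","book_top","spare_mid"]:
        for r in place_of(l,c): print(c,l,round(r["p"],2),world(c,r["at"]).round(3),pix(c,world(c,r["at"])).round())
E
```

```text
{'time_s': 0.0, 'joint_positions': array([ 1.02102053e+00,  2.76617290e-01,  1.50611900e+00, -3.33207860e-05,
        1.36071310e+00, -1.21001108e-01]), 'dq': array([ 0.00058084, -0.00044856,  0.00066151,  0.0009004 ,  0.00138209,
        0.00014439]), 'joint_efforts': array([ 7.60406801e-04, -4.04584658e+01, -2.37229210e+01,  7.04348017e-02,
        3.46497225e-02, -1.40057496e-04]), 'tcp_pos': array([0.23896319, 0.52276708, 0.40379734]), 'orientation': array([-6.68235744e-01, -3.06910599e+00,  2.77039554e-03]), 'contact_force': array([ 0.07542473,  0.00750671, -0.03725136]), 'wrist_torque': array([-0.0078617 , -0.00743753,  0.01019544]), 'gripper_force': 0.0, 'finger_gap': 0.09391650265529428}
top board_mid 0.83 [ 0.373 -0.706  0.001] [421. 255.]
top board_mid 0.64 [ 0.68  -0.205  0.002] [273. 167.]
top board_mid 0.57 [ 0.404 -0.245  0.045] [286. 247.]
top stand 0.61 [ 0.425 -0.071 -0.001] [234. 241.]
top spare_mid 0.77 [0.466 0.117 0.021] [177. 229.]
scene board_mid 0.8 [ 0.673 -0.207  0.005] [301. 255.]
scene board_mid 0.78 [ 0.375 -0.71   0.003] [131. 192.]
scene board_mid 0.75 [ 0.403 -0.247  0.043] [277. 177.]
scene stand 0.58 [ 0.427 -0.074 -0.001] [332. 187.]
scene stand 0.16 [0.46  0.106 0.022] [391. 185.]
scene spare_mid 0.57 [0.462 0.107 0.021] [391. 186.]
```

View pics/top0.png

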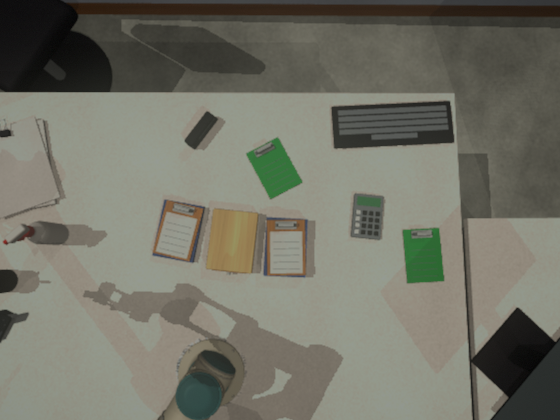

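View pics/scene0.png

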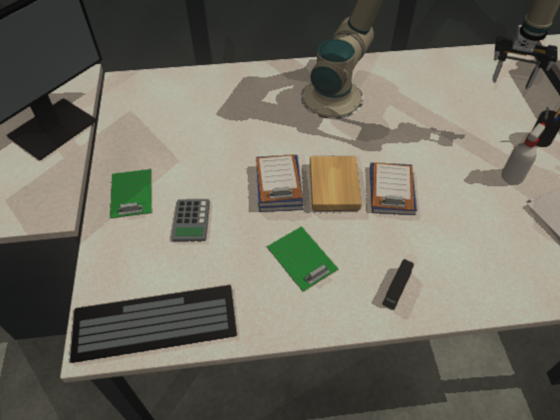

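The top view shows the taller pile (two catalogues) at about px (286,247), the stand at (234,241) and the spare at (178,231). The green boards at (273,167) and (421,255) lie on the desk and are look-alikes. So board_mid is about (0.404, -0.246) and the stand about (0.426, -0.072). I'll turn the tool and go above them.

>>> play_rows([
  [[0, 0, 0], [0, 0, 0.163]],
  [[0, 0, 0], [0, 0, 0.163]],
  [[0, 0, 0], [0, 0, 0.163]],
  [[0, 0, 0], [0, 0, 0.163]],
  [[0, 0, 0], [0, 0, 0.163]],
], claw=100)

```text
time_s: 1.12
tcp_pos: [0.2391, 0.5229, 0.4047]
orientation: [-1.837, -2.548, -0.0]
contact_force: [0.1, -0.5, -0.3]
finger_gap: 0.094
gripper_force: 0.0
```

>>> play_rows([
  [[0, 0, 0], [0, 0, 0.163]],
  [[0, 0, 0], [0, 0, 0.163]],
  [[-0.05, 0.015, 0], [0, 0, 0]],
  [[-0.05, 0.015, 0], [0, 0, 0]],
  [[-0.05, 0.015, 0], [0, 0, 0]],
])

```text
time_s: 1.75
tcp_pos: [0.2844, 0.3716, 0.4047]
orientation: [2.219, 2.223, 0.001]
contact_force: [1.0, -0.4, 0.3]
finger_gap: 0.0941
gripper_force: 0.0
```

>>> play_rows([
  [[-0.05, 0.015, 0], [0, 0, 0]],
  [[-0.05, 0.015, 0], [0, 0, 0]],
  [[-0.05, 0.015, 0], [0, 0, 0]],
  [[-0.05, 0.015, 0], [0, 0, 0]],
  [[-0.05, 0.015, 0], [0, 0, 0]],
])

```text
time_s: 2.38
tcp_pos: [0.3596, 0.1215, 0.405]
orientation: [2.219, 2.222, 0.002]
contact_force: [0.8, -1.1, 0.5]
finger_gap: 0.094
gripper_force: 0.0
```

>>> play_rows([
  [[-0.05, 0.015, 0], [0, 0, 0]],
  [[-0.05, 0.015, 0], [0, 0, 0]],
  [[-0.05, 0.015, 0], [0, 0, 0]],
  [[-0.05, 0.01, 0], [0, 0, 0]],
  [[-0.05, 0.01, 0], [0, 0, 0]],
])

```text
time_s: 3.0
tcp_pos: [0.4248, -0.1286, 0.4049]
orientation: [2.22, 2.222, 0.001]
contact_force: [-0.1, 1.6, 0.2]
finger_gap: 0.0942
gripper_force: 0.0
```

Run:
```python
from h import *
s=read_state();print(s["time_s"],s["tcp_pos"],R.from_rotvec(s["orientation"]).as_matrix().round(3))
c="wrist"
cv2.imwrite("pics/w1.png",get_image(c))
print(camera_info(c))
for l in ["board_mid","stand","book_top","spare_mid"]:
    for r in place_of(l,c): print(c,l,round(r["p"],2),world(c,r["at"]).round(3),pix(c,world(c,r["at"])).round())
```

```text
3.0 [ 0.42481095 -0.12863117  0.40490329] [[-0.001  1.     0.001]
 [ 1.     0.001 -0.   ]
 [-0.     0.001 -1.   ]]
{'intrinsics': array([[311.83449087,   0.        , 277.84409267],
       [  0.        , 311.83449087, 203.86254611],
       [  0.        ,   0.        ,   1.        ]]), 'world_from_camera': array([[ 0.99999508,  0.0019684 , -0.00244107,  0.42633661],
       [-0.00118956,  0.95837835,  0.28549871, -0.052153  ],
       [ 0.00290144, -0.2854944 ,  0.95837598,  0.38329426],
       [ 0.        ,  0.        ,  0.        ,  1.        ]])}
wrist board_mid 0.9 [ 0.405 -0.244  0.048] [260. 280.]
wrist board_mid 0.72 [ 0.676 -0.211  0.004] [468. 240.]
wrist stand 0.73 [ 0.426 -0.063  0.001] [278. 127.]
```

View pics/w1.png

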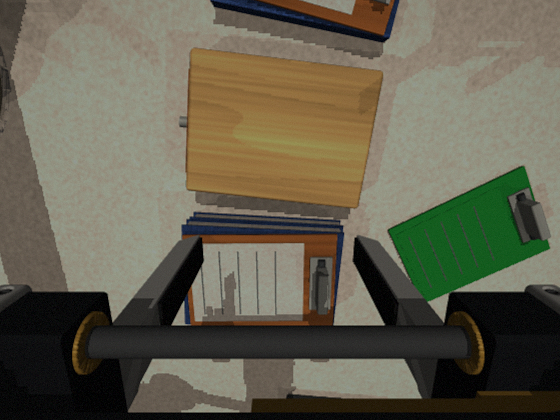

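The wrist view shows the stand's top with corners near (190,49), (383,71), (358,208) and (187,190). The brown board is below it with its clip near (320,285), and its right edge runs from (339,235) to (335,325).

Run:
```python
from h import *
c="wrist"
im=get_image(c); cv2.imwrite("pics/w2.png",cv2.resize(im[215:335,170:350],None,fx=4,fy=4,interpolation=cv2.INTER_CUBIC))
P=np.array([ray(c,*p,0.041)[:2] for p in [(190,49),(383,71),(358,208),(187,190)]]);print(P.round(4),P.mean(0))
for a,b in [(0,1),(3,2),(0,3),(1,2)]: d=P[b]-P[a];print(np.linalg.norm(d),np.degrees(np.arctan2(d[1],d[0])))
```

```text
[[ 0.3358  0.0177]
 [ 0.5308 -0.0022]
 [ 0.5161 -0.1481]
 [ 0.3214 -0.1273]] [ 0.42604049 -0.06497442]
0.19600379815521599 -5.838014392504639
0.19577945026927968 -6.096840751880304
0.14568027926773564 -95.67021900197825
0.1465641970343665 -95.75971554962318
```

View pics/w2.png

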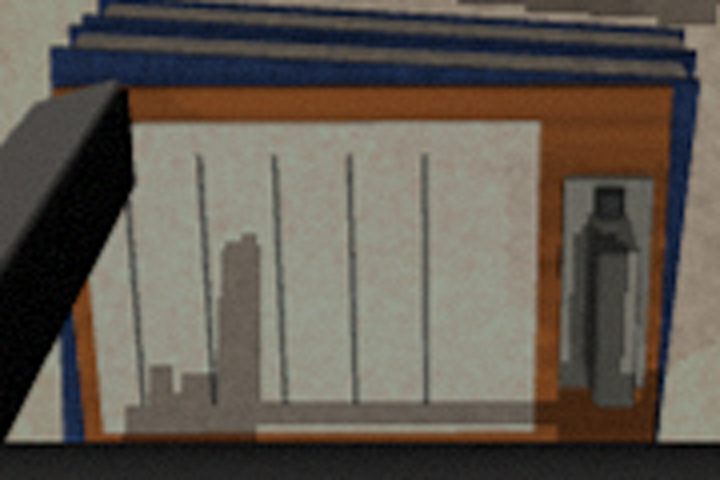

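The crop shows the board's top edge and paper square. The clip's upright grip lies at crop x 590–635, y 190–405.

Run:
```python
from h import *
c="wrist"
f=lambda x,y,z: ray(c,170+x/4,215+y/4,z)[:2]
an=lambda a,b: round(np.degrees(np.arctan2(*(b-a)[::-1])),2)
a,b,d=f(130,122,.049),f(540,122,.049),f(533,430,.049); print("paper",a,b,d,an(a,b),an(d,b)-90)
a,b=f(672,87,.049),f(655,440,.049); print("corners",a,b,an(b,a)-90,np.linalg.norm(a-b))
for t in(-.035,-.01,0):
  q=[np.cos(t),np.sin(t)];n=[-q[1],q[0]];m=(a+b)/2-.09*np.array(q);print(t,"mid",m,"clip",m+.072*np.array(q))
print("grip top",f(590,250,.077),f(637,405,.077), (f(590,250,.077)+f(637,405,.077))/2)
for l in ["board_mid","stand"]:
  for k in ("wrist",): print(l,[world(k,r["at"]).round(4) for r in place_of(l,k)])
  print(l,[world(k,r["at"]).round(4) for k in("wrist",) for r in recognise(l,k)])
```

```text
paper [ 0.33661835 -0.1915858 ] [ 0.45571764 -0.19131334] [ 0.45629622 -0.29596588] 0.13 0.3199999999999932
corners [ 0.49345282 -0.18030998] [ 0.49477261 -0.29955898] 0.6299999999999955 0.11925629717043831
-0.035 mid [ 0.40416783 -0.23678512] clip [ 0.47612374 -0.23930461]
-0.01 mid [ 0.40411721 -0.23903449] clip [ 0.47611361 -0.23975448]
0 mid [ 0.40411271 -0.23993448] clip [ 0.47611271 -0.23993448]
grip top [ 0.46778937 -0.21704198] [ 0.48307979 -0.26648248] [ 0.47543458 -0.24176223]
board_mid [array([ 0.6748, -0.203 ,  0.0039]), array([ 0.4041, -0.2426,  0.043 ])]
board_mid [array([ 0.4094, -0.2353,  0.052 ]), array([ 0.6759, -0.1976,  0.0066])]
stand [array([ 0.4253, -0.0606,  0.0018])]
stand [array([ 0.4257, -0.0545,  0.0432])]
```

Board yaw is about 0 and the clip is at about (0.476, -0.243). The stand centre is about (0.426, -0.066), with yaw -6°. I'll go above the clip and then down.

>>> play_rows([
  [[-0.04, 0.017, 0], [0, 0, 0]],
  [[-0.04, 0.017, 0], [0, 0, 0]],
  [[-0.034, 0.017, 0.03], [0, 0, 0]],
  [[0, 0, 0.04], [0, 0, 0]],
  [[0, 0, 0.03], [0, 0, 0]],
])

```text
time_s: 4.12
tcp_pos: [0.4759, -0.2403, 0.303]
orientation: [-2.219, -2.222, 0.0]
contact_force: [0.2, -0.3, 0.7]
finger_gap: 0.094
gripper_force: 0.0
```

Run:
```python
from h import *
s=read_state();print(s["time_s"],s["tcp_pos"]);c="wrist"
cv2.imwrite("pics/w3.png",get_image(c))
print([world(c,r["at"]).round(4) for r in place_of("board_mid",c)])
```

```text
4.125 [ 0.47586699 -0.24029821  0.30304411]
[array([ 0.6722, -0.2024,  0.0011]), array([ 0.4006, -0.2408,  0.0441])]
```

View pics/w3.png

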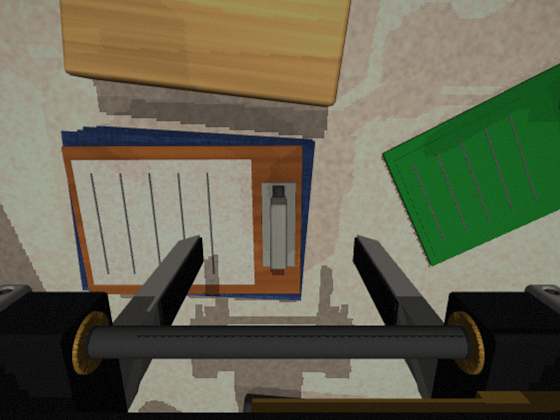

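The whole board shows, with corners near (64,147), (301,147) and (299,299). The clip grip's top face spans about (271..287, 197..270).

Run:
```python
from h import *
c="wrist"
for p,z in [((64,147),.049),((301,147),.049),((299,299),.049),((271,197),.077),((287,197),.077),((287,270),.077),((271,270),.077),((67,72),.041),((331,105),.041)]: print(p,ray(c,*p,z)[:2].round(4))
```

```text
(64, 147) [ 0.3151 -0.1809]
(301, 147) [ 0.49   -0.1803]
(299, 299) [ 0.4912 -0.3076]
(271, 197) [ 0.4686 -0.211 ]
(287, 197) [ 0.4794 -0.211 ]
(287, 270) [ 0.48   -0.2656]
(271, 270) [ 0.4684 -0.2657]
(67, 72) [ 0.3217 -0.1285]
(331, 105) [ 0.5118 -0.1506]
```

>>> play_rows([
  [[0, -0.0015, 0.02], [0, 0, 0]],
  [[0, 0, 0.02], [0, 0, 0]],
  [[0, 0, 0.01], [0, 0, 0]],
  [[0, 0, 0], [0, 0, 0]],
])

```text
time_s: 4.72
tcp_pos: [0.4746, -0.2405, 0.2551]
orientation: [2.22, 2.223, 0.0]
contact_force: [-0.2, -0.1, 0.5]
finger_gap: 0.0938
gripper_force: 0.0
```

>>> play_rows([
  [[0, 0, 0], [0, 0, 0]],
  [[0, 0, 0], [0, 0, 0]],
  [[0, 0, 0], [0, 0, 0]],
  [[0, 0, 0], [0, 0, 0]],
  [[0, 0, 0], [0, 0, 0]],
], claw=0, squeeze=15)

```text
time_s: 5.35
tcp_pos: [0.4743, -0.2408, 0.2547]
orientation: [2.22, 2.222, 0.0]
contact_force: [0.0, 0.6, -0.8]
finger_gap: 0.0474
gripper_force: 0.0
```

>>> play_rows([
  [[0, 0, 0], [0, 0, 0]],
  [[0, 0, 0], [0, 0, 0]],
  [[0, 0, 0], [0, 0, 0]],
], squeeze=40)

```text
time_s: 5.72
tcp_pos: [0.4743, -0.2408, 0.2546]
orientation: [-2.22, -2.222, -0.0]
contact_force: [0.5, -0.7, 0.4]
finger_gap: 0.0174
gripper_force: 0.0
```

Run:
```python
from h import *
c="wrist"
cv2.imwrite("pics/w4.png",get_image(c))
print([world(c,r["at"]).round(4) for r in place_of("board_mid",c)])
```

```text
[array([ 0.4018, -0.2372,  0.046 ]), array([ 0.6739, -0.2058,  0.0044])]
```

View pics/w4.png

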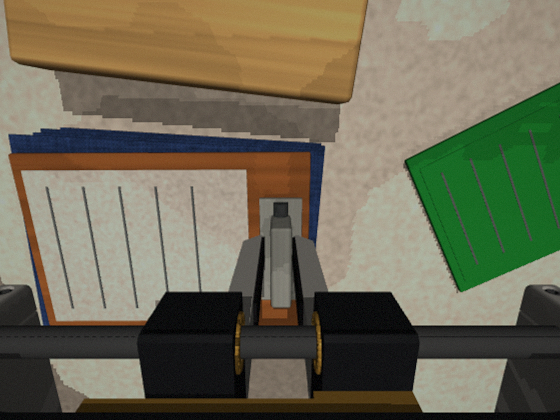

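The fingers straddle the clip grip at (280,260), centred. I'll go down 2 mm and finish closing.

>>> play_rows([
  [[0, 0, 0.002], [0, 0, 0]],
  [[0, 0, 0], [0, 0, 0]],
  [[0, 0, 0], [0, 0, 0]],
  [[0, 0, 0], [0, 0, 0]],
  [[0, 0, 0], [0, 0, 0]],
], squeeze=40)

```text
time_s: 6.45
tcp_pos: [0.4744, -0.2408, 0.2546]
orientation: [2.219, 2.222, 0.0]
contact_force: [-1.5, 1.4, 12.6]
finger_gap: 0.0117
gripper_force: 40.0
```

>>> play_rows([
  [[0, 0, -0.002], [0, 0, 0]],
  [[0, 0, 0], [0, 0, 0]],
  [[0, 0, 0], [0, 0, 0]],
])

```text
time_s: 6.82
tcp_pos: [0.4744, -0.2408, 0.2546]
orientation: [-2.22, -2.222, -0.0]
contact_force: [-0.2, 0.9, 2.4]
finger_gap: 0.0122
gripper_force: 40.0
```

>>> play_rows([
  [[0, 0, -0.001], [0, 0, 0]],
  [[0, 0, 0], [0, 0, 0]],
  [[0, 0, 0], [0, 0, 0]],
])

```text
time_s: 7.2
tcp_pos: [0.4742, -0.2407, 0.2553]
orientation: [-2.22, -2.222, 0.0]
contact_force: [0.5, 0.4, -1.8]
finger_gap: 0.0119
gripper_force: 40.0
```

>>> play_rows([
  [[0.007, 0.001, -0.0005], [0, 0, 0]],
  [[0.012, 0.0015, 0], [0, 0, 0]],
  [[0.014, 0.002, 0], [0, 0, 0]],
  [[0.014, 0.002, 0], [0, 0, 0]],
  [[0.014, 0.002, 0], [0, 0, 0]],
])

```text
time_s: 7.82
tcp_pos: [0.4829, -0.1785, 0.2562]
orientation: [-2.22, -2.223, -0.0]
contact_force: [-0.7, -0.1, -2.4]
finger_gap: 0.0118
gripper_force: 40.0
```

Run:
```python
from h import *
s=read_state();print(s["time_s"],s["tcp_pos"],s["contact_force"],s["wrist_torque"]);c="scene"
cv2.imwrite("pics/s5.png",cv2.resize(get_image(c)[110:250,220:440],None,fx=3.5,fy=3.5))
for k in ("board_mid","spare_mid","book_top"): print(k,[world(c,r["at"]).round(4) for r in place_of(k,c)])
```

```text
7.825 [ 0.48290829 -0.17851623  0.25621199] [-0.71649341 -0.08237999 -2.36139666] [-0.02275711 -0.12078144  0.01389456]
board_mid [array([ 0.4082, -0.1849,  0.0463]), array([ 0.3795, -0.7117,  0.0009]), array([ 0.6753, -0.2064,  0.0062])]
spare_mid [array([0.4632, 0.1072, 0.0174])]
book_top [array([ 0.4064, -0.2435,  0.0206])]
```

View pics/s5.png

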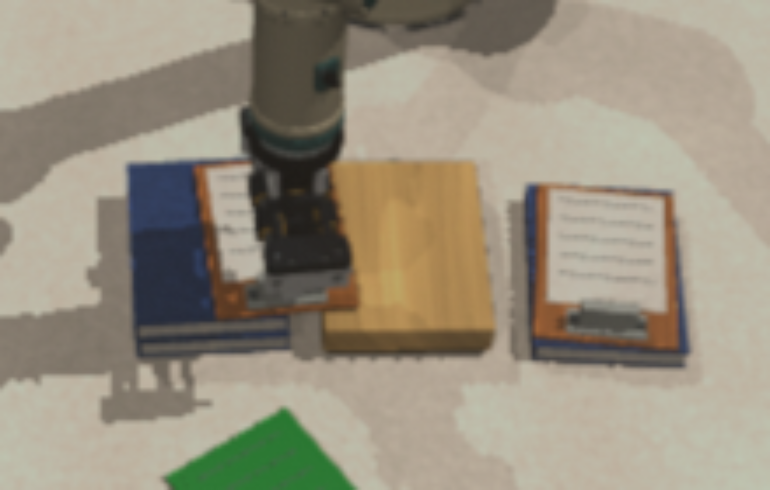

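The scene view shows the board sliding flat over the gap while the catalogues and the spare stay put. I'll carry on.

>>> play_rows([
  [[0.014, 0.002, 0], [0, 0, 0]],
  [[0.014, 0.002, 0], [0, 0, 0]],
  [[0.014, 0.002, 0], [0, 0, 0]],
  [[0.014, 0.002, 0], [0, 0, 0]],
  [[0.014, 0.002, 0], [0, 0, 0]],
])

```text
time_s: 8.65
tcp_pos: [0.4928, -0.1087, 0.2562]
orientation: [2.22, 2.223, 0.0]
contact_force: [0.5, 0.0, -0.6]
finger_gap: 0.0117
gripper_force: 40.0
```

>>> play_rows([
  [[0.014, 0.002, 0], [0, 0, 0]],
  [[0.01, 0.001, 0], [0, 0, 0.02]],
  [[0, 0, 0], [0, 0, 0.03]],
  [[0, 0, 0], [0, 0, 0.03]],
  [[0, 0, 0], [0, 0, 0.025]],
])

```text
time_s: 9.28
tcp_pos: [0.4957, -0.0861, 0.2561]
orientation: [2.336, 2.101, -0.0]
contact_force: [-0.7, -0.6, -2.6]
finger_gap: 0.0116
gripper_force: 40.0
```

Run:
```python
from h import *
s=read_state();print(s["time_s"],s["tcp_pos"],s["contact_force"],R.from_rotvec(s["orientation"]).as_matrix().round(3).tolist())
for c in("wrist","scene","top"):
  im=get_image(c)
  if c=="wrist": cv2.imwrite("pics/w6.png",im)
  for k in ("board_mid","stand","spare_mid","book_top"): print(c,k,[world(c,r["at"]).round(4) for r in place_of(k,c)])
```

```text
9.275 [ 0.49571532 -0.0860611   0.25614536] [-0.6723731  -0.61792161 -2.55257287] [[0.106, 0.994, 0.0], [0.994, -0.106, -0.0], [-0.0, 0.0, -1.0]]
wrist board_mid [array([ 0.4245, -0.0787,  0.0483])]
wrist stand []
wrist spare_mid []
wrist book_top []
scene board_mid [array([ 0.376 , -0.7111,  0.0013]), array([ 0.4225, -0.085 ,  0.0458]), array([ 0.6734, -0.2071,  0.0051])]
scene stand [array([ 0.4253, -0.0753,  0.0021]), array([ 0.4228, -0.0837,  0.043 ])]
scene spare_mid [array([0.4614, 0.1096, 0.0192])]
scene book_top [array([ 0.4081, -0.2456,  0.0195])]
top board_mid [array([ 0.678 , -0.2054,  0.002 ]), array([ 0.376 , -0.7071,  0.0035]), array([ 0.4244, -0.0813,  0.0464])]
top stand [array([0.4632, 0.1136, 0.0243])]
top spare_mid [array([0.4631, 0.1119, 0.0206])]
top book_top [array([ 0.4048, -0.2428,  0.025 ])]
```

View pics/w6.png

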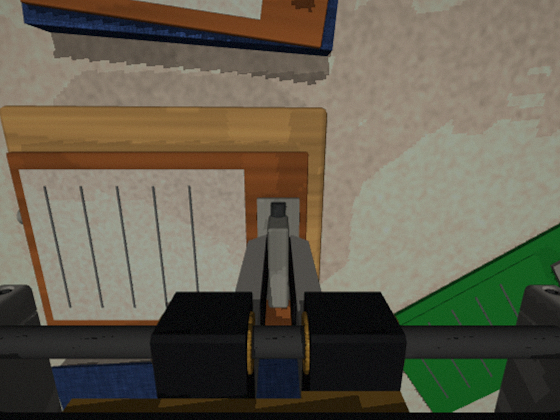

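The board is square with the stand. The stand's far edge is at row 108 and the board's at 153, so I'll measure the margins (wanted: 12.5 mm across, 10 mm along).

Run:
```python
from h import *
c="wrist"
M=R.from_rotvec(read_state()["orientation"]).as_matrix()
a,b=[ray(c,325,108,.041),ray(c,307,153,.0497)]; print("tool xy margin right",(M.T@(a-b)).round(4))
a,b=[ray(c,2,108,.041),ray(c,10,153,.0497)]; print("left",(M.T@(a-b)).round(4))
```

```text
tool xy margin right [0.0256 0.0108 0.0087]
left [ 0.0256 -0.0058  0.0087]
```

>>> play_rows([
  [[0.007, 0.002, 0], [0, 0, 0]],
  [[0.006, 0, 0], [0, 0, 0]],
  [[0, 0, 0.002], [0, 0, 0]],
  [[0, 0, 0.002], [0, 0, 0]],
  [[0, 0, 0], [0, 0, 0]],
])

```text
time_s: 10.65
tcp_pos: [0.499, -0.0731, 0.2519]
orientation: [-2.334, -2.103, 0.0]
contact_force: [-0.2, -0.9, -1.7]
finger_gap: 0.0121
gripper_force: 40.0
```

>>> play_rows([
  [[0, 0, 0.001], [0, 0, 0]],
  [[0, 0, 0], [0, 0, 0]],
  [[0, 0, 0], [0, 0, 0]],
])

```text
time_s: 11.02
tcp_pos: [0.499, -0.0731, 0.2516]
orientation: [2.334, 2.103, 0.0]
contact_force: [-1.2, 0.8, 5.3]
finger_gap: 0.0118
gripper_force: 40.0
```

It's resting on the stand. I'll release it and retreat.

>>> play_rows([
  [[0, 0, -0.0005], [0, 0, 0]],
  [[0, 0, 0], [0, 0, 0]],
  [[0, 0, 0], [0, 0, 0]],
  [[0, 0, 0], [0, 0, 0]],
  [[0, 0, 0], [0, 0, 0]],
], claw=60)

```text
time_s: 11.65
tcp_pos: [0.4991, -0.073, 0.2516]
orientation: [-2.334, -2.103, -0.0]
contact_force: [0.4, -0.1, -0.1]
finger_gap: 0.0553
gripper_force: 0.0
```

>>> play_rows([
  [[0, 0, -0.01], [0, 0, 0]],
  [[0, 0, -0.02], [0, 0, 0]],
  [[0, 0, -0.04], [0, 0, 0]],
  [[0, 0, -0.05], [0, 0, 0]],
  [[0, 0, -0.04], [0, 0, 0]],
])

```text
time_s: 12.28
tcp_pos: [0.4989, -0.073, 0.4145]
orientation: [2.332, 2.102, 0.002]
contact_force: [0.7, 0.0, -0.2]
finger_gap: 0.0564
gripper_force: 0.0
```

>>> play_rows([
  [[-0.05, 0, 0], [0, 0, 0]],
  [[-0.04, 0, 0], [0, 0, 0]],
  [[0, 0, 0], [0, 0, 0]],
  [[0, 0, 0], [0, 0, 0]],
])

```text
time_s: 12.78
tcp_pos: [0.4895, -0.1623, 0.4119]
orientation: [-2.334, -2.102, -0.001]
contact_force: [-0.5, -0.7, -0.4]
finger_gap: 0.0563
gripper_force: 0.0
```

Run:
```python
from h import *
for c in("wrist","scene","top"):
  im=get_image(c)
  if c=="wrist": cv2.imwrite("pics/w7.png",im)
  for k in ("board_mid","stand","spare_mid","book_top"): print(c,k,[world(c,r["at"]).round(4) for r in place_of(k,c)])
```

```text
wrist board_mid [array([ 0.6728, -0.2051,  0.0025]), array([ 0.4264, -0.0651,  0.0448])]
wrist stand []
wrist spare_mid []
wrist book_top [array([ 0.4083, -0.2454,  0.0212])]
scene board_mid [array([ 0.6714, -0.2074,  0.003 ]), array([ 0.4244, -0.0733,  0.039 ]), array([ 3.729e-01, -7.101e-01,  1.000e-04]), array([ 0.4084, -0.2438,  0.0193])]
scene stand [array([ 0.4257, -0.0739, -0.    ])]
scene spare_mid [array([0.46  , 0.1067, 0.0193]), array([ 0.4066, -0.2439,  0.0192])]
scene book_top [array([ 0.4055, -0.2446,  0.023 ])]
top board_mid [array([ 0.6782, -0.204 ,  0.0033]), array([ 0.4279, -0.0698,  0.0416]), array([ 0.3758, -0.71  ,  0.0037])]
top stand []
top spare_mid [array([0.4659, 0.112 , 0.024 ])]
top book_top [array([ 0.4027, -0.2421,  0.0259])]
```

View pics/w7.png

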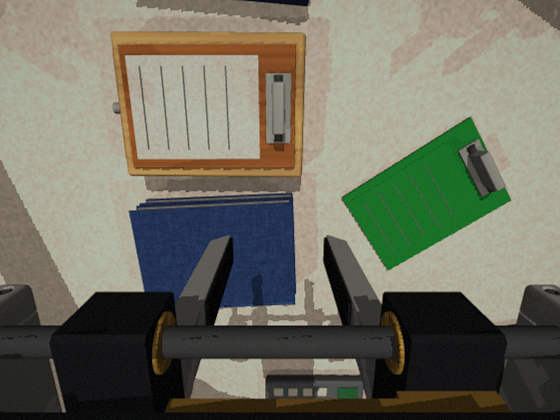

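The board lies flat, centred and square on the stand (about px (208,105)), with even margins. The catalogues are in place and the arm is clear.

```bash
python3 -c "
from rig import *
print(hand_in())"
```

```text
the job is handed in; nothing more can be done
None
```

The clipboard was slid off the taller pile and now lies flat, centred and square on the copy stand; the catalogues and the other clipboard show no visible movement, and the job is handed in (no verdict was returned).

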